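# Seat a lens barrel in a V-mount and hold it pressed home

### The job

Swing the V-mount's clamp arm by its red handle a quarter turn until it is fully open against its stop, then take the lens out of its foam case and lay it in the V, the knurled ring in the gap between the two rests and the front glass (red band) facing away from the clamp arm. Press it squarely down, gently but firmly (about 10 N), so that both sloping white seats carry it, and finish while still holding it pressed there, so that a colleague can swing the arm back and lock it. Leave the timer, the bottle and the tweezers alone.

Things in the scene. Friction and masses are not known exactly. Their poses are not given: they have to be found in the camera images.
- v_mount: Fixed V-mount: steel base 136x122 mm, 12 mm high, two black V-rests. Origin on the worktop below the V's middle; z up; x along the V, +x the rear (clamp arm) end, -x the front; y across, clamp post at +y. Rests span 28 to 48 mm from the middle either way along x, 78 mm wide, 53 mm high; the 56 mm gap between them is open down to 12 mm above the worktop, for the lens's ring and fingers.
- seat_left: The sloping seats, faced with white slippery acetal plastic (friction about 0.1), on the +y side of both V-rests (one rigid part of the V-mount, 45 degrees to the vertical, facing -y and up). Same frame as v_mount. A seated barrel touches them 13 mm from the V's middle plane at height 45 mm.
- seat_right: The same seats on the -y side, facing +y and up. Same frame as v_mount.
- v_seat (a point): Point where the middle of a properly seated lens's axis lies: in the V-mount's frame (0, 0, 58 mm); axes as v_mount.
- swing_arm (a joint): Clamp arm's hinge about the vertical post, rad: 0 = closed, the arm points to the mount's -y across the rear rest; grows counterclockwise from above to 1.571 = open, at its stop, the arm points to the mount's +x (rearward). Starts between 0 and 0.3. Stays where it is left; about 1 to 2 N at the handle turns it.
- swing_arm_hinge (a point): Point on the hinge axis of the clamp arm, in the V-mount's frame (38, 50, 86 mm), at the height of the arm's middle. The arm is a bar 18 mm wide, its top 91 mm above the worktop; its hub on the post reaches 96 mm.
- swing_arm_handle (a point): Middle of the red upright handle near the arm's end: a round grip 16 mm in diameter, 90 mm from the hinge axis, from 91 to 129 mm above the worktop (this point at 111 mm). It may be pinched from above or pushed from the side. A brass thumb screw 18 mm across, up to 103 mm high, stands 40 mm nearer the hinge.
- lens: Loose lens, 0.17 to 0.31 kg, 126 mm long: bright barrel 36 mm in diameter, black knurled ring 44 mm in diameter and 38 mm wide round its middle (grip it there), black bezel 40 mm in diameter, 8 mm long, at the front end. Origin on the axis at mid-length; x along the axis, -x to the front glass. It may be rolled about its axis.
- lens_front (a point): Centre of the lens's front: the black bezel with the glass behind a red band, 63 mm from the origin on its -x side.
- lens_case: Open lower half of the lens case, fixed, 172x108 mm, foam 36 mm high, with a finger cut-out across its whole width at the middle, 54 mm long in x and only 8 mm high. Origin on the worktop under its centre, x along the lens. The lens lies in it, axis 40 mm above the worktop, front to -x.
- timer: White digital lab timer lying on the worktop, 62 x 62 x 18 mm; origin under its centre. Leave it alone.
- bottle_small_a: Small bottle with blue cap, 48 mm in diameter, 97 mm high; origin under its centre. Leave it alone.
- tweezers: Steel tweezers lying flat, 126 x 18 x 10 mm; origin under the middle. Leave them alone.

How it is judged (in metres and radians):
On the way, in this order (a step that is already met when the one before it is completed fails the run):
1. the clamp arm is swung fully open while the lens still lies in its case (value of joint swing_arm above 1.45 rad and distance of lens from where it was at the start of the episode below 0.03 m), for 0.2 s.
2. the lens lies in the V (distance between lens and v_seat below 0.014 m and z of lens in the frame of v_seat below 0.003 m), for 0.2 s.
At the end, for the whole second after the job is handed in: Clamp arm open (over 1.4 rad). Lens at rest in the V, glass to the mount's front, middle within 2 mm of seated across and above, 11 mm along, axis within 0.04 rad; fingers on it (over 2 N) and over 4 N on the left and on the right seats (weight alone gives about 1.7 N) (value of joint swing_arm above 1.4 rad and z of lens in the frame of v_seat between -0.003 and 0.002 m and y of lens in the frame of v_seat between -0.002 and 0.002 m and x of lens in the frame of v_seat between -0.011 and 0.011 m and angle between the x axis of lens and the x axis of v_mount, either way round below 0.04 rad and x of lens_front in the frame of v_seat below -0.04 m and contact force between lens and seat_left above 4 N and contact force between lens and seat_right above 4 N and contact force between the fingers and lens above 2 N and linear speed of lens below 0.01 m/s); the arm keeps its last pose, push and grip.
It fails at once if the lens is rammed into the mount (over 80 N) (contact force between lens and v_mount above 80 N).
It fails at once if a bystander (timer, bottle, tweezers) is pushed more than 2 cm or the bottle tipped (distance of any of timer, bottle_small_a, tweezers from where it was at the start of the episode above 0.02 m or angle between bottle_small_a's own z axis and vertical above 0.4 rad).
It also fails if it takes over 67 s, if anything falls off the work surface, if the arm or the gripper's body presses on something with over 40 N, if the wrist force passes 120 N, or if a joint passes its speed limit or range.

### The arm

A 6-joint arm with a two-finger parallel gripper is mounted at the origin on a cart in front of the work surface, level with it; the furniture and walls round the work are solid. World frame = base frame: x ahead of the robot, y to its left, z up, the work surface at z = 0. Lengths are in mm, angles in rad, forces in N, time in s.
With the tool pointing down it reaches from about 300 to 775 mm from the base axis. Payload 14.6 kg.
Tool frame: the origin (TCP) lies midway between the tips of the shut fingers; the grasp point (between the pads) lies 19 mm behind it; z points along the fingers, y is the direction in which the jaws open and shut (so a half turn about z gives the same grasp; the last joint's range is limited). The gripper opens to 94 mm and grips with 3 to 60 N. Pads are 16 mm wide; open, the fingers measure 119 mm over their backs; the gripper's body (75 mm by 177 mm) begins 78 mm behind the grasp point.
Start: joints at [1.273, 0.3, 1.521, -0, 1.321, -0.067], TCP at [125.814, 535.406, 175.346] pointing down, gripper open.
Joint ranges: [-3.03, 3.03], [-0.79, 2.21], [0.23, 2.52], [-1.04, 4.18], [0, 3.07], [-2.55, 2.55]. Speed limits (rad/s): [2.22, 2.22, 2.57, 3.14, 3.14, 3.14].

### API

Orientations are given as [roll, pitch, yaw] about the fixed x, y, z axes, in that order (R = Rz(yaw) Ry(pitch) Rx(roll)).
In Python, from cell import read_state, camera, get_calibration, sign_off gives the robot as it stands.
- The arm moves only by the tool carry_out, never from a script. Its argument "series" is a list of rows, each an object with "delta_pos": the shift along the world's x, y, z in mm, a list of three; "turn": the turn, a rotation vector about the world's x, y, z in rad, a list of three; "hand": the opening, from 0 (shut) to 1 (fully open). A call has 1 to 8 rows; each row is the pose to reach, as a shift and turn from the pose commanded when the call began; what a row does not reach only later rows make up. A row lasts 1/8 s, in which the tool goes at most 62.5 mm and 10.7 degrees, less where a joint would pass 70% of its speed; a pose out of reach is approached as far as the arm can. A call with a gripper value outside its range is refused whole. The fingers move at their own pace and stop on an object; "squeeze" is the grip in N (left out, the last holds). Time passes only in rows, so rows that repeat a pose let the fingers close. It gives the time, the measured TCP pose, the force and the opening at its end, in the units of the state.
- read_state(): the state, without advancing time (a new reading comes with each control period).
- camera(name): name is "side" or "top" or "wrist"; returns the picture (420x560x3 uint8, red, green, blue); there is no depth.
- get_calibration(name): a dict with "intrinsics" (3x3 intrinsics, pixels), "k1" (the pictures are not rectified: a ray, as slopes to the right and down, at radius r is drawn at 1 + k1 r^2 times it, then the intrinsics apply), "pose" (4x4, takes a point from camera to world coordinates). Camera axes: x right, y down, z forward; pixel columns grow to the right and rows downward; lengths in mm; the calibration is good to about 2 mm. A picture is of the moment at which its call begins: read the wrist's pose just before it. get_calibration takes no time and is no camera call; for the wrist camera it gives the pose at the moment of the call.
- sign_off(): hands the job in, once; it reports no verdict.
The state is a dict: "clock": time; "joints": joint angles; "qd": joint speeds; "effort": joint torques, N m; "eef_pos": TCP position; "eef_rot": TCP orientation; "wrist_force": force on the tool from outside, world axes, zero at the start; "moment": the same for the moment, N m; "finger_gap": finger opening in mm.
Only numpy, scipy, OpenCV 4.12 (cv2) and the standard library are available. Lean on these libraries where they do the work, as an engineer would, in place of code of your own. Each camera call takes 0.05 s, during which the arm holds its last target.

## Working session

There is one attempt and no reset: what is moved stays moved. The work goes in short steps, Python scripts to look and compute and a tool call to move; the robot and the scene stay as the last step left them, time stands still between calls to the robot, and variables do not carry over. Pictures are saved under pics/ and viewed, and the job is handed in when it is done.

Besides the shell and the picture viewer there is one more tool, called after "Emit:" as name(argument=value, ...) on one line, values as JSON. carry_out: Moves the arm, as the interface text tells. Its arguments: {"type":"object","properties":{"series":{"type":"array"},"squeeze":{"type":"number"}},"required":["series"]}

```bash
ls; mkdir -p pics; cat > h.py <<'E'
import numpy as np, cv2
from cell import read_state, camera, get_calibration, sign_off
def ray(cal,u,v):
    K=np.array(cal["intrinsics"]);k1=cal["k1"];T=np.array(cal["pose"])
    p=cv2.undistortPoints(np.array([[[u,v]]],float),K,np.array([k1,0,0,0.]))[0,0]
    d=T[:3,:3]@np.array([p[0],p[1],1]);return T[:3,3],d/np.linalg.norm(d)
def onz(cal,u,v,z):
    o,d=ray(cal,u,v);return o+d*(z-o[2])/d[2]
def tri(*rs):
    A=0;b=0
    for o,d in rs:
        P=np.eye(3)-np.outer(d,d);A=A+P;b=b+P@o
    p=np.linalg.solve(A,b)
    return p,[round(float(np.linalg.norm((np.eye(3)-np.outer(d,d))@(p-o))),1) for o,d in rs]
def proj(cal,p):
    K=np.array(cal["intrinsics"]);T=np.linalg.inv(np.array(cal["pose"]))
    r,_=cv2.Rodrigues(T[:3,:3]);q,_=cv2.projectPoints(np.array([p],float),r,T[:3,3],K,np.array([cal["k1"],0,0,0.]));return q[0,0]
def snap(n,f):
    c=get_calibration(n);im=camera(n);cv2.imwrite(f"pics/{f}.png",im[:,:,::-1]);np.save(f"pics/{f}.npy",im);import pickle;pickle.dump(c,open(f"pics/{f}.cal","wb"));return im,c
def load(f):
    import pickle;return np.load(f"pics/{f}.npy"),pickle.load(open(f"pics/{f}.cal","rb"))
E
python3 - <<'E'
from h import *
np.set_printoptions(precision=3,suppress=True)
for n in("top","side","wrist"):
    im,c=snap(n,n+"0");print(n,c["intrinsics"],c["k1"]);print(np.array(c["pose"]))
print(read_state())
E
```

```text
pics
top [[419.764   0.    278.272]
 [  0.    419.764 211.059]
 [  0.      0.      1.   ]] -0.053193995105661966
[[   0.013   -0.999    0.042  418.208]
 [  -1.      -0.013   -0.002 -243.014]
 [   0.003   -0.042   -0.999  978.121]
 [   0.       0.       0.       1.   ]]
side [[434.064   0.    281.091]
 [  0.    434.064 202.467]
 [  0.      0.      1.   ]] -0.012516031716419447
[[   0.045    0.834   -0.55  1010.354]
 [   0.999   -0.046    0.013 -269.352]
 [  -0.015   -0.549   -0.835  942.908]
 [   0.       0.       0.       1.   ]]
wrist [[357.165   0.    280.335]
 [  0.    357.165 218.894]
 [  0.      0.      1.   ]] -0.011514007806248101
[[  0.229   0.942   0.244  54.592]
 [  0.973  -0.221  -0.058 552.566]
 [ -0.001   0.25   -0.968 384.002]
 [  0.      0.      0.      1.   ]]
{'clock': 0.15, 'joints': array([ 1.273,  0.3  ,  1.521, -0.   ,  1.321, -0.067]), 'qd': array([ 0.   , -0.   , -0.001, -0.   , -0.   ,  0.001]), 'effort': array([  0.002, -53.196, -35.282,   0.071,   0.024,  -0.   ]), 'eef_pos': array([125.751, 535.22 , 174.966]), 'eef_rot': array([-3.141, -0.   ,  2.911]), 'wrist_force': array([ 0.133,  0.264, -0.349]), 'moment': array([-0.013, -0.035, -0.04 ]), 'finger_gap': 93.99746080268034}
```

View pics/top0.png

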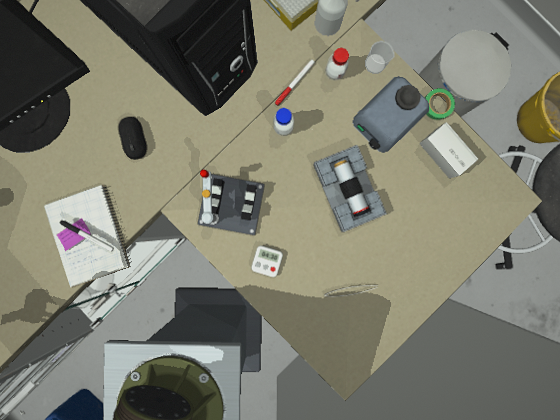

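View pics/side0.png

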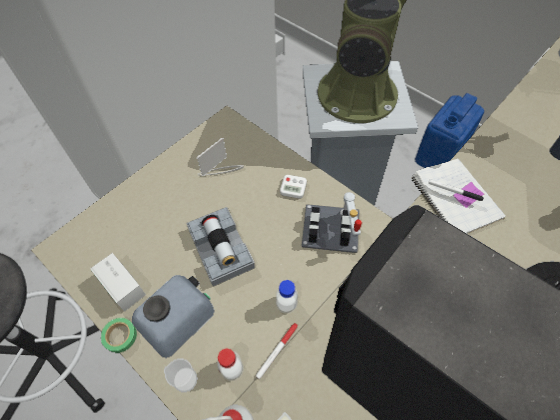

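View pics/wrist0.png

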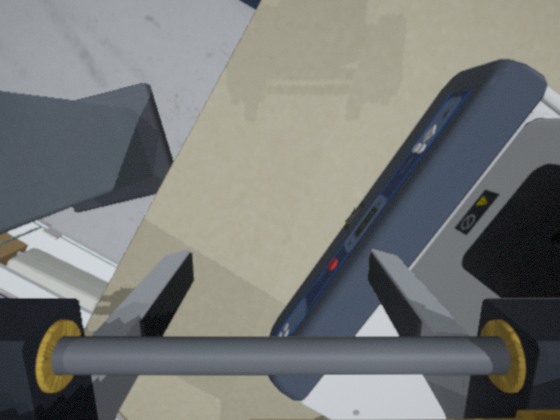

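```bash
python3 - <<'E'
from h import *
a,_=load("top0");b,_=load("side0")
A=cv2.resize(a[140:290,180:400],None,fx=3.6,fy=3.6,interpolation=cv2.INTER_CUBIC)
B=cv2.resize(b[120:320,170:390],None,fx=3,fy=3,interpolation=cv2.INTER_CUBIC)
cv2.imwrite("pics/tz.png",A[:,:,::-1]);cv2.imwrite("pics/sz.png",B[:,:,::-1])
E
```

```text
(no output)
```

View pics/tz.png

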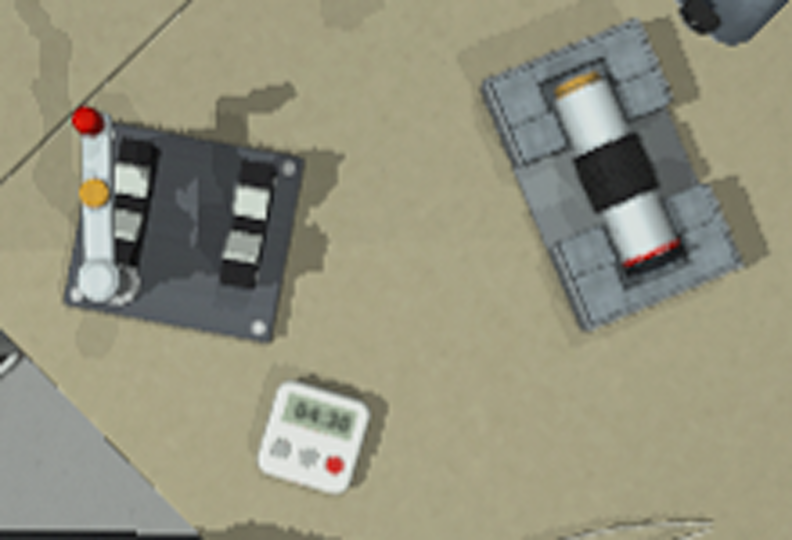

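View pics/sz.png

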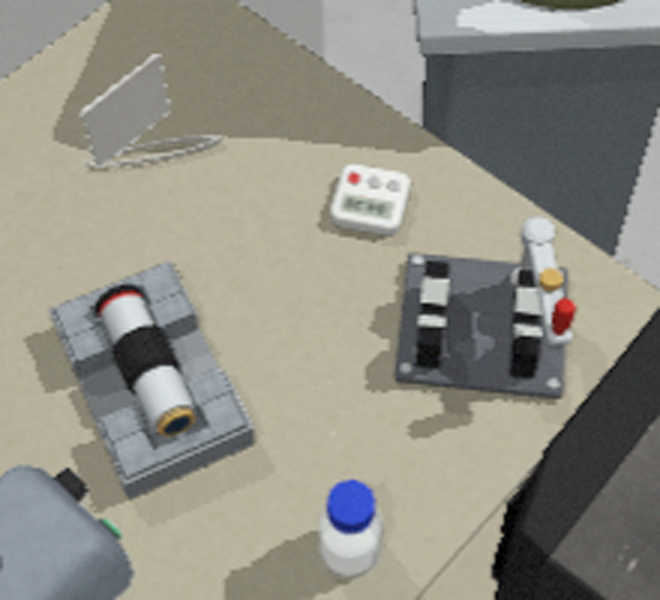

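```bash
python3 - <<'E'
from h import *
np.set_printoptions(precision=1,suppress=True)
a,ca=load("top0");b,cb=load("side0")
t=lambda x,y:(180+x/3.6-.4,140+y/3.6-.4)
s=lambda x,y:(170+x/3-.3,120+y/3-.3)
for n,p,q in[("handle",t(87,120),s(565,312)),("hub",t(98,280),s(538,232)),("brass",t(94,193),s(551,279)),("scr front-y",t(289,168),s(405,368)),("scr front+y",t(259,328),s(417,261)),("ring mid",t(617,171),s(144,350))]:
    print(n,*tri(ray(ca,*p),ray(cb,*q)))
for p in[(289,168),(259,328),(76,295),(302,158),(272,342),(110,125),(65,303)]: print("base z12",onz(ca,*t(*p),12))
for p in[(405,368),(417,261),(553,384)]: print("side z12",onz(cb,*s(*p),12))
for p in[(578,82),(650,258),(617,171)]: print("lens z60",onz(ca,*t(*p),60))
# case corners z36
for p in[(640,20),(484,83),(588,330),(742,265)]: print("case z36",onz(ca,*t(*p),36))
E
```

```text
handle [531.8 -90.  116.2] [0.1, 0.1]
hub [440.7 -93.9  87. ] [0.5, 0.5]
brass [491.3 -92.1  97.5] [0.3, 0.3]
scr front-y [ 516.1 -202.7   11.2] [0.6, 0.6]
scr front+y [ 413.2 -184.7    9.7] [0.5, 0.5]
ring mid [ 512.6 -406.7   54.3] [1.3, 1.3]
base z12 [ 516.  -202.1   12. ]
base z12 [ 413.3 -184.4   12. ]
base z12 [432.8 -66.9  12. ]
base z12 [ 522.6 -210.3   12. ]
base z12 [ 404.4 -192.8   12. ]
base z12 [542.4 -86.5  12. ]
base z12 [427.6 -59.9  12. ]
side z12 [ 516.5 -203.3   12. ]
side z12 [ 414.7 -185.4   12. ]
side z12 [537.2 -86.4  12. ]
lens z60 [ 566.4 -380.3   60. ]
lens z60 [ 459.1 -424.9   60. ]
lens z60 [ 512.  -404.5   60. ]
case z36 [ 610.3 -422.9   36. ]
case z36 [ 568.8 -324.7   36. ]
case z36 [ 414.7 -391.    36. ]
case z36 [ 456.5 -487.6   36. ]
```

```bash
python3 - <<'E'
from h import *
np.set_printoptions(precision=0,suppress=True)
a,ca=load("top0");b,cb=load("side0")
for p in[(335,290),(325,375),(360,410),(400,210),(455,170)]:print(p,onz(cb,*p,0),onz(cb,*p,200),onz(cb,*p,400))
for p in[(207,115),(256,75),(90,0)]:print(p,onz(ca,*p,0),onz(ca,*p,450))
E
```

```text
(335, 290) [ 637. -142.    0.] [ 716. -169.  200.] [ 795. -196.  400.]
(325, 375) [ 820. -184.    0.] [ 861. -202.  200.] [ 901. -220.  400.]
(360, 410) [ 890. -121.    0.] [ 915. -153.  200.] [ 941. -184.  400.]
(400, 210) [430.  48.   0.] [553. -19. 200.] [676. -87. 400.]
(455, 170) [310. 222.   0.] [459. 118. 200.] [607.  14. 400.]
(207, 115) [685. -74.   0.] [ 562. -152.  450.]
(256, 75) [ 783. -188.   -0.] [ 615. -213.  450.]
(90, 0) [970. 221.   0.] [716.   8. 450.]
```

Emit:
carry_out(series=[{"delta_pos": [10, -30, 40], "turn": [0, 0, -0.18], "hand": 1}, {"delta_pos": [35, -75, 70], "turn": [0, 0, -0.36], "hand": 1}, {"delta_pos": [60, -120, 80], "turn": [0, 0, -0.54], "hand": 1}, {"delta_pos": [85, -165, 80], "turn": [0, 0, -0.72], "hand": 1}, {"delta_pos": [110, -210, 80], "turn": [0, 0, -0.9], "hand": 1}, {"delta_pos": [135, -255, 80], "turn": [0, 0, -1.08], "hand": 1}, {"delta_pos": [160, -300, 80], "turn": [0, 0, -1.26], "hand": 1}, {"delta_pos": [180, -340, 80], "turn": [0, 0, -1.44], "hand": 1}])

```text
clock: 1.15
eef_pos: [306.3, 193.8, 255.4]
eef_rot: [3.141, -0.0, 1.465]
wrist_force: [0.8, 1.1, -0.2]
finger_gap: 94.2
```

Emit:
carry_out(series=[{"delta_pos": [25, -40, 0], "turn": [0, 0, -0.18], "hand": 1}, {"delta_pos": [50, -80, 0], "turn": [0, 0, -0.36], "hand": 1}, {"delta_pos": [75, -120, 0], "turn": [0, 0, -0.54], "hand": 1}, {"delta_pos": [100, -160, 0], "turn": [0, 0, -0.72], "hand": 1}, {"delta_pos": [125, -200, 0], "turn": [0, 0, -0.9], "hand": 1}, {"delta_pos": [140, -240, 0], "turn": [0, 0, -1.08], "hand": 1}, {"delta_pos": [150, -280, 0], "turn": [0, 0, -1.26], "hand": 1}, {"delta_pos": [160, -300, 0], "turn": [0, 0, -1.44], "hand": 1}])

```text
clock: 2.15
eef_pos: [465.9, -106.4, 255.0]
eef_rot: [-3.141, 0.001, 0.023]
wrist_force: [-0.3, 0.6, -0.6]
finger_gap: 94.6
```

```bash
python3 - <<'E'
from h import *
im,c=snap("wrist","w1");s=read_state();print(s["clock"],s["eef_pos"],s["eef_rot"],s["joints"],s["wrist_force"])
E
```

```text
2.2 [ 466.55994873 -107.54854467  254.77046007] [3.14135156e+00 8.32547411e-04 1.37166841e-02] [-3.02765343e-01  8.73622747e-02  1.59002466e+00 -4.90982235e-04
  1.46492190e+00  1.25436626e+00] [ 0.3224261  -0.71909644 -1.2843609 ]
```

View pics/w1.png

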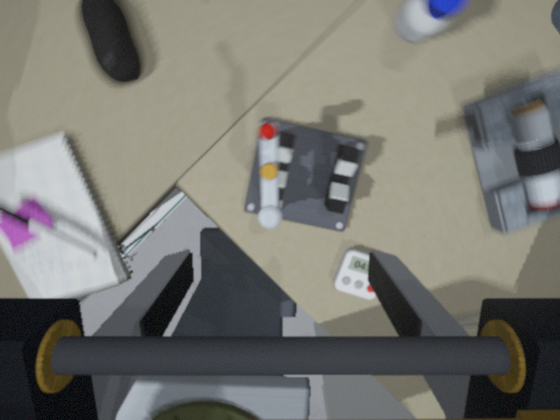

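```bash
python3 - <<'E'
from h import *
im,c=snap("wrist","w2")
A=cv2.resize(im[100:250,230:390],None,fx=4,fy=4,interpolation=cv2.INTER_CUBIC);cv2.imwrite("pics/w2z.png",A[:,:,::-1])
A=cv2.resize(im[60:240,450:560],None,fx=3,fy=3,interpolation=cv2.INTER_CUBIC);cv2.imwrite("pics/w2y.png",A[:,:,::-1])
E
```

```text
(no output)
```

View pics/w2z.png

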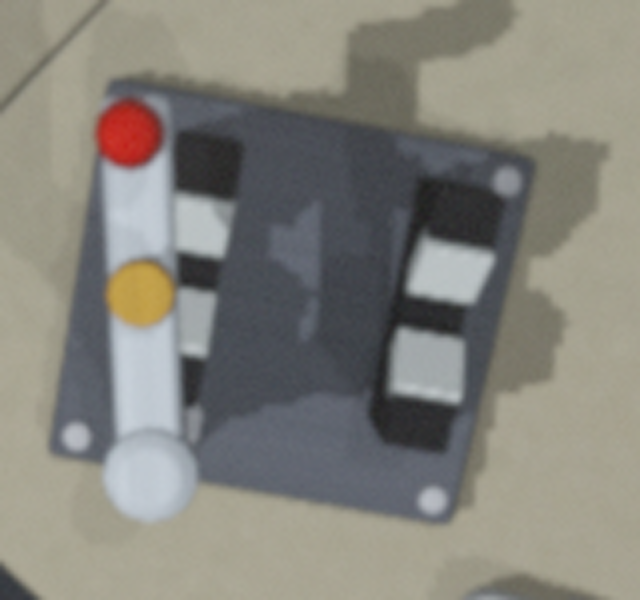

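```bash
python3 - <<'E'
from h import *
np.set_printoptions(precision=1,suppress=True)
im,c=load("w2");a,ca=load("top0");b,cb=load("side0")
w=lambda x,y:(230+x/4-.4,100+y/4-.4)
t=lambda x,y:(180+x/3.6-.4,140+y/3.6-.4)
s=lambda x,y:(170+x/3-.3,120+y/3-.3)
for n,p,z in[("handle",(130,133),129),("brass",(141,293),103),("hub",(150,475),96),("scF-y",(508,181),12),("scF+y",(432,500),12),("scR+y",(77,437),12),("cR-y",(110,82),12),("cR+y",(52,455),12),("cF+y",(452,522),12),("cF-y",(533,160),12),("Vfront mid",(437,318),48)]:print(n,onz(c,*w(*p),z))
W=lambda p:ray(c,*w(*p));T=lambda p:ray(ca,*t(*p));S=lambda p:ray(cb,*s(*p))
for n,l in [("handle top",[W((130,133)),T((87,118)),S((565,303))]),("hub",[W((150,475)),T((98,280)),S((538,230))]),("brass",[W((141,293)),T((94,193)),S((551,279))]),
 ("F-y",[W((508,181)),T((289,168)),S((405,368))]),("F+y",[W((432,500)),T((259,328)),S((417,261))])]:print(n,*tri(*l))
# red segmentation centre
A=im.astype(int);m=((A[:,:,0]>150)&(A[:,:,1]<80)).astype(np.uint8)
n,l,st,ce=cv2.connectedComponentsWithStats(m);print([(st[i,4],ce[i]) for i in range(1,n) if st[i,4]>20])
E
```

```text
handle [532.6 -89.3 129. ]
brass [492.8 -90.8 103. ]
hub [443.6 -93.1  96. ]
scF-y [ 517.6 -200.8   12. ]
scF+y [ 414.6 -182.7   12. ]
scR+y [434.2 -66.4  12. ]
cR-y [545.5 -77.4  12. ]
cR+y [428.1 -58.2  12. ]
cF+y [ 407.2 -189.7   12. ]
cF-y [ 524.1 -208.1   12. ]
Vfront mid [ 479.7 -175.1   48. ]
handle top [531.7 -91.  128.1] [1.9, 1.3, 0.8]
hub [440.9 -93.7  89.1] [1.3, 0.3, 1.1]
brass [491.5 -91.5  97.1] [1.1, 0.3, 0.9]
F-y [ 516.5 -202.1   10.5] [1.4, 0.3, 1.3]
F+y [ 413.1 -184.2    8.4] [1.0, 0.1, 1.1]
[(np.int32(158), array([260.9, 133.4]))]
```

View pics/w2y.png

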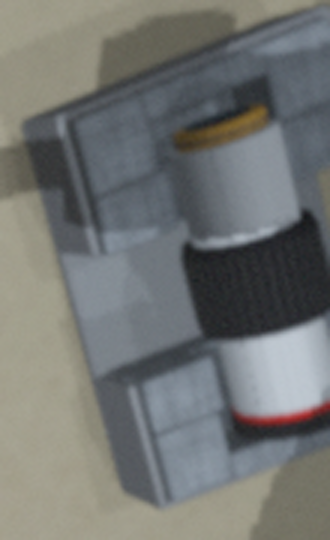

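Emit:
carry_out(series=[{"delta_pos": [40, 10, -30], "turn": [0, 0, 0], "hand": 1}, {"delta_pos": [66, 16, -60], "turn": [0, 0, 0], "hand": 0.7}, {"delta_pos": [66, 16, -95], "turn": [0, 0, 0], "hand": 0.6}, {"delta_pos": [66, 16, -95], "turn": [0, 0, 0], "hand": 0.6}])

```text
clock: 2.75
eef_pos: [530.5, -87.5, 158.4]
eef_rot: [-3.14, 0.005, 0.034]
wrist_force: [-0.5, -0.1, 0.8]
finger_gap: 67.7
```

```bash
python3 - <<'E'
from h import *
im,c=snap("wrist","w3");s=read_state();print(s["clock"],s["eef_pos"],s["eef_rot"],s["wrist_force"],s["finger_gap"])
np.set_printoptions(precision=1,suppress=True)
A=im.astype(int);m=((A[:,:,0]>150)&(A[:,:,1]<80)).astype(np.uint8)
n,l,st,ce=cv2.connectedComponentsWithStats(m)
for i in range(1,n):
  if st[i,4]>20:print(st[i],ce[i],onz(c,*ce[i],129))
E
```

```text
2.8 [531.3831013  -87.94198308 160.50860712] [-3.1412134e+00  1.2704181e-03  3.3514098e-02] [-0.42666503  0.11925227  0.70876752] 63.2350916983335
[451   0  12   6  43] [456.1   1.7] [ 678.4 -186.8  129. ]
[274 221  19  17 242] [283.4 228.9] [533.5 -88.8 129. ]
```

View pics/w3.png

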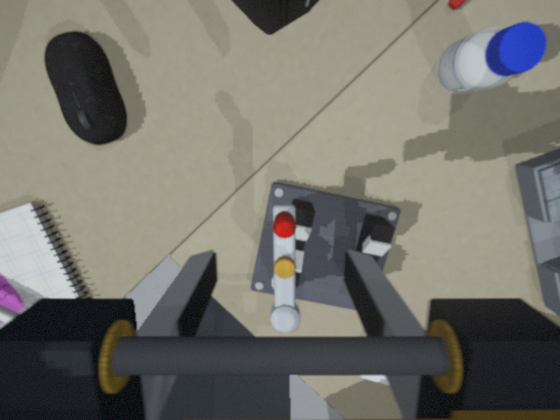

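Emit:
carry_out(series=[{"delta_pos": [1, -1, -30], "turn": [0, 0, 0], "hand": 0.5}, {"delta_pos": [1, -1, -62], "turn": [0, 0, 0], "hand": 0.4}, {"delta_pos": [1, -1, -62], "turn": [0, 0, 0], "hand": 0.1}, {"delta_pos": [1, -1, -62], "turn": [0, 0, 0], "hand": 0.1}, {"delta_pos": [1, -1, -62], "turn": [0, 0, 0], "hand": 0.1}, {"delta_pos": [1, -1, -62], "turn": [0, 0, 0], "hand": 0.1}], squeeze=6)

```text
clock: 3.55
eef_pos: [533.2, -89.6, 99.3]
eef_rot: [3.141, -0.001, 0.031]
wrist_force: [-0.5, 0.9, -0.5]
finger_gap: 10.0
```

```bash
python3 - <<'E'
from h import *
im,c=snap("wrist","w4");s=read_state();print(s["clock"],s["eef_pos"],s["eef_rot"],s["wrist_force"],s["finger_gap"])
np.set_printoptions(precision=1,suppress=True)
snap("side","s4")
E
```

```text
3.6 [533.06417275 -89.64206148  99.02710106] [ 3.14138038e+00 -9.12947486e-04  3.08410280e-02] [-0.31814484 -0.45110496 -0.73650633] 9.374753296420142
```

View pics/w4.png

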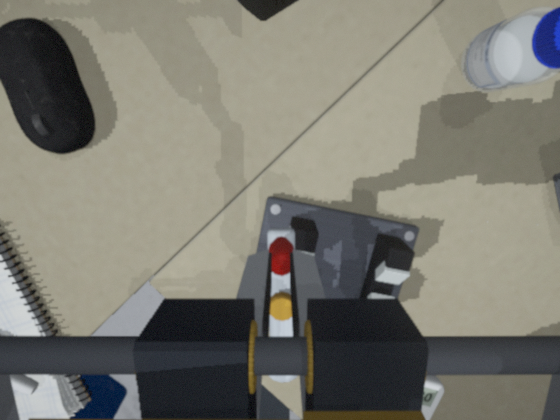

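View pics/s4.png

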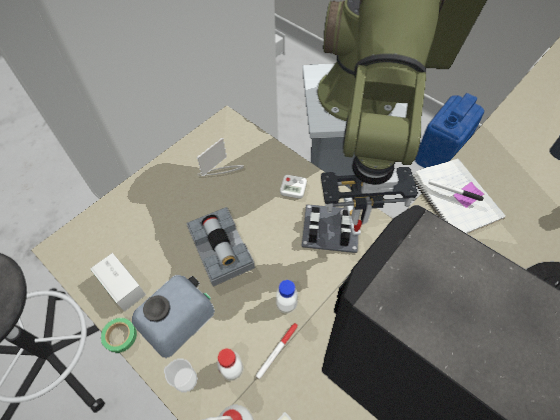

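```bash
python3 - <<'E'
from h import *
im,c=load("w4");_,cs=load("s4")
for z in(99,118,129):print(z,proj(c,[533,-89.6,z]),proj(cs,[533,-89.6,z]))
A=cv2.resize(im[200:310,200:370],None,fx=4,fy=4,interpolation=cv2.INTER_CUBIC);cv2.imwrite("pics/w4z.png",A[:,:,::-1])
b,_=load("s4");B=cv2.resize(b[150:270,290:430],None,fx=4,fy=4,interpolation=cv2.INTER_CUBIC);cv2.imwrite("pics/s4z.png",B[:,:,::-1])
E
```

```text
99 [281.33924849 247.11348767] [357.23836294 228.08398926]
118 [281.42810449 258.03819258] [358.37994484 223.76071452]
129 [281.48731665 265.31937624] [359.05830026 221.19132504]
```

View pics/w4z.png

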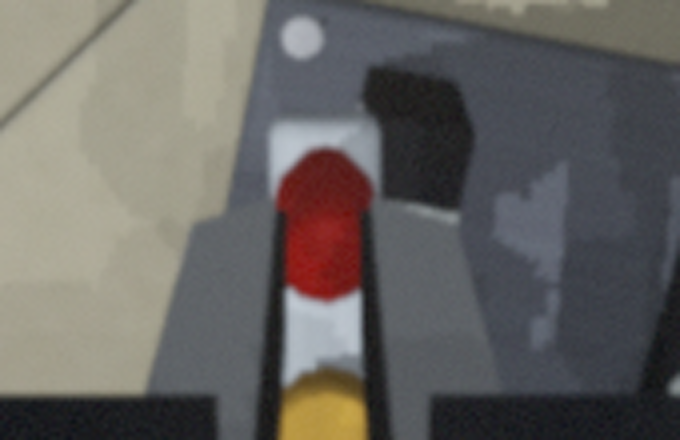

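View pics/s4z.png

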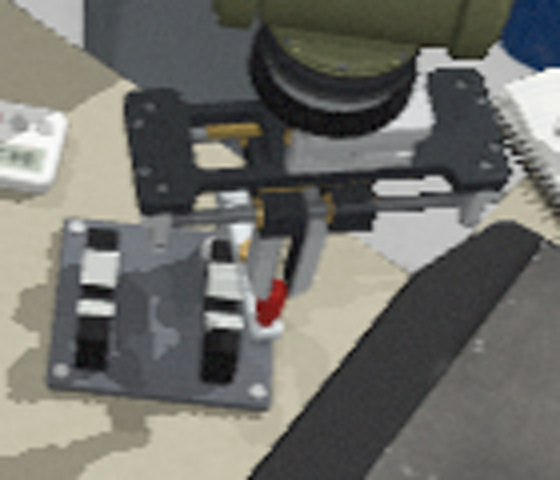

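Emit:
carry_out(series=[{"delta_pos": [0, 0, 0], "turn": [0, 0, 0], "hand": 0}, {"delta_pos": [0, 0, 0], "turn": [0, 0, 0], "hand": 0}])

```text
clock: 3.9
eef_pos: [532.8, -89.6, 98.4]
eef_rot: [-3.142, 0.0, 0.031]
wrist_force: [-0.7, 0.5, 0.2]
finger_gap: 0.3
```

```bash
python3 - <<'E'
from h import *
im,c=snap("wrist","w5")
A=cv2.resize(im[200:310,200:370],None,fx=4,fy=4,interpolation=cv2.INTER_CUBIC);cv2.imwrite("pics/w5z.png",A[:,:,::-1])
E
```

```text
(no output)
```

View pics/w5z.png

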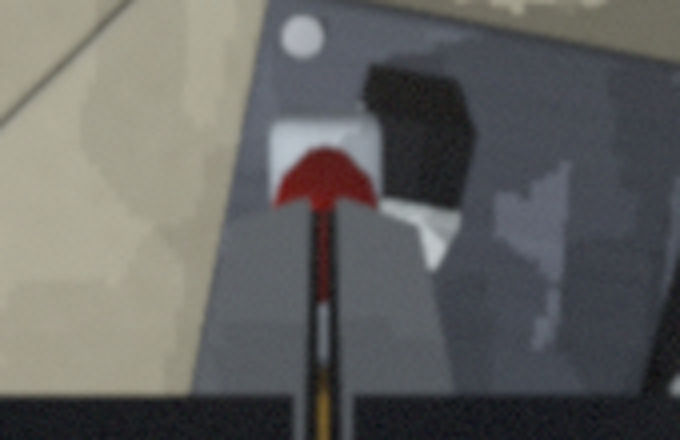

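```bash
python3 - <<'E'
from h import *
for n in("side","top"):
    b,c=snap(n,n+"5")
    u,v=[int(x) for x in proj(c,[533,-90,110])];print(n,u,v)
    B=cv2.resize(b[v-40:v+40,u-50:u+50],None,fx=7,fy=7,interpolation=cv2.INTER_CUBIC);cv2.imwrite(f"pics/{n}5z.png",B[:,:,::-1])
E
```

```text
side 357 225
top 204 172
```

View pics/side5z.png

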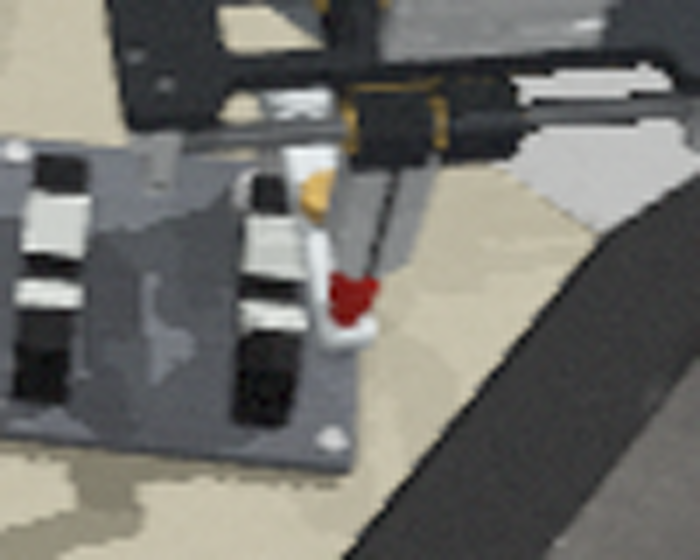

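View pics/top5z.png

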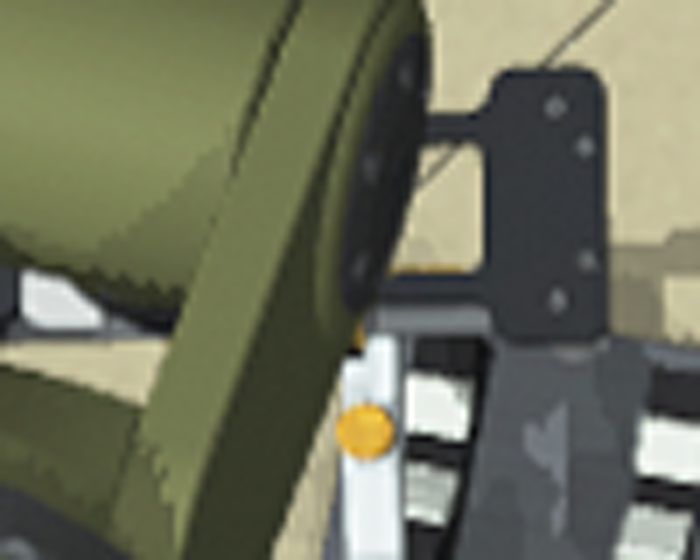

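Emit:
carry_out(series=[{"delta_pos": [0, 8, 0], "turn": [0, 0, 0], "hand": 0}, {"delta_pos": [-1, 16, 0], "turn": [0, 0, 0], "hand": 0}, {"delta_pos": [-1, 16, 0], "turn": [0, 0, 0], "hand": 0}])

```text
clock: 4.42
eef_pos: [531.8, -72.8, 98.4]
eef_rot: [-3.142, -0.0, 0.032]
wrist_force: [0.6, 0.2, 0.5]
finger_gap: 0.6
```

```bash
python3 - <<'E'
from h import *
im,c=snap("wrist","w6");s=read_state();print(s["eef_pos"],s["wrist_force"],s["finger_gap"])
A=cv2.resize(im[180:320,190:390],None,fx=4,fy=4,interpolation=cv2.INTER_CUBIC);cv2.imwrite("pics/w6z.png",A[:,:,::-1])
E
```

```text
[531.82383957 -73.18834944  98.39316737] [-0.21923071  0.16002249 -0.37121996] 0.7333125246824677
```

View pics/w6z.png

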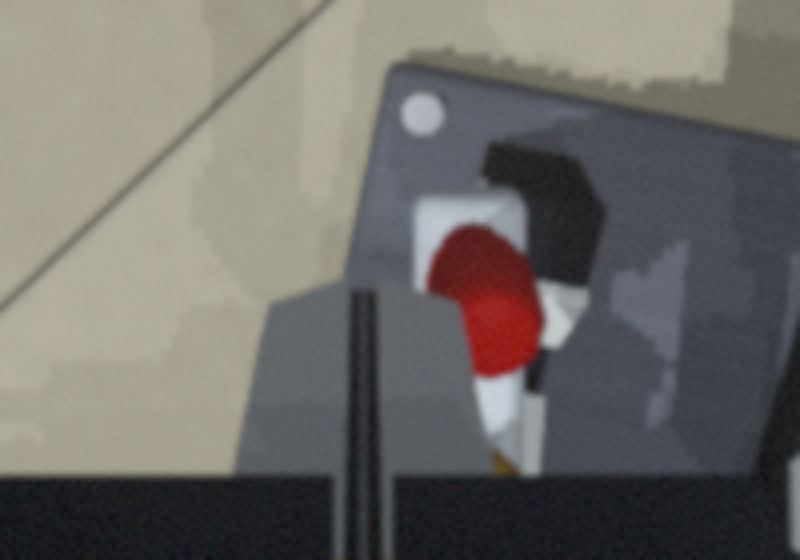

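```bash
python3 - <<'E'
from h import *
np.set_printoptions(precision=1,suppress=True)
im,c=load("w6")
b,cs=snap("side","side6");a,ct=snap("top","top6")
for p in([540,-73,98],[532,-73,98],[524,-73,98],[532,-73,117]):print(p,proj(c,p),proj(cs,p))
u,v=[int(x) for x in proj(cs,[533,-80,110])];print(u,v)
B=cv2.resize(b[v-40:v+40,u-50:u+50],None,fx=7,fy=7,interpolation=cv2.INTER_CUBIC);cv2.imwrite(f"pics/side6z.png",B[:,:,::-1])
E
```

```text
[540, -73, 98] [282.1 234.1] [365.  230.7]
[532, -73, 98] [281.7 246.4] [364.5 227.6]
[524, -73, 98] [281.3 258.6] [364.  224.5]
[532, -73, 117] [281.8 257.3] [365.8 223.2]
362 225
```

View pics/side6z.png

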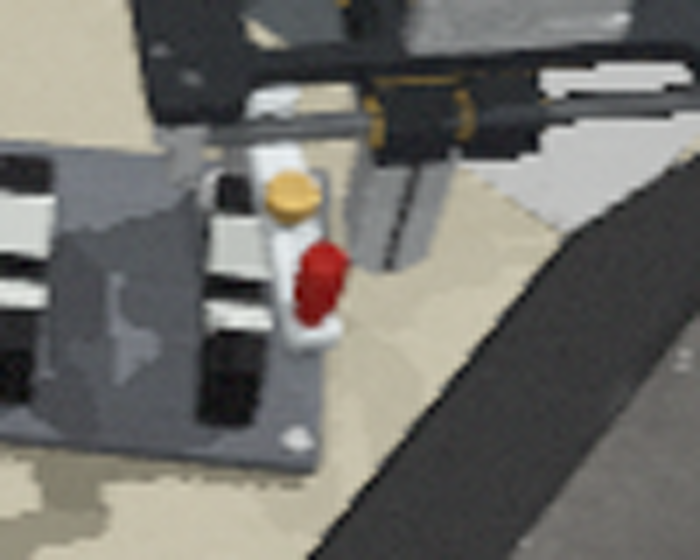

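```bash
python3 - <<'E'
from h import *
np.set_printoptions(precision=1,suppress=True)
_,c=load("w6");_,cs=load("side6")
print(tri(ray(c,280.5,252.5),ray(cs,367.7,223.3)))
# handle top, bottom(base front)
h=lambda x,y:(312+x/7-.4,185+y/7-.4); w=lambda x,y:(190+x/4-.4,180+y/4-.4)
print("top",tri(ray(c,*w(505,335)),ray(cs,*h(326,255))))
print("brass",tri(ray(cs,*h(293,195)),ray(load("w3")[1],285,268)))
E
```

```text
(array([539.6, -71.9, 129.7]), [0.1, 0.1])
top (array([533.3, -91.3, 129.3]), [0.6, 0.6])
brass (array([491.2, -92. ,  97.9]), [0.3, 0.3])
```

Emit:
carry_out(series=[{"delta_pos": [0, 0, 20], "turn": [0, 0, 0], "hand": 0.6}, {"delta_pos": [1, -9, 20], "turn": [0, 0, 0], "hand": 0.6}, {"delta_pos": [1, -18, 20], "turn": [0, 0, 0], "hand": 0.6}, {"delta_pos": [1, -18, 0], "turn": [0, 0, 0], "hand": 0.6}, {"delta_pos": [1, -18, -15], "turn": [0, 0, 0], "hand": 0.6}, {"delta_pos": [1, -18, -26], "turn": [0, 0, 0], "hand": 0.6}, {"delta_pos": [1, -18, -26], "turn": [0, 0, 0], "hand": 0.6}])

```text
clock: 5.45
eef_pos: [532.4, -91.6, 71.5]
eef_rot: [-3.141, 0.001, 0.031]
wrist_force: [0.0, -0.3, 0.5]
finger_gap: 56.2
```

Emit:
carry_out(series=[{"delta_pos": [0, 0, 0], "turn": [0, 0, 0], "hand": 0}, {"delta_pos": [0, 0, 0], "turn": [0, 0, 0], "hand": 0}, {"delta_pos": [0, 0, 0], "turn": [0, 0, 0], "hand": 0}, {"delta_pos": [0, 0, 0], "turn": [0, 0, 0], "hand": 0}], squeeze=6)

```text
clock: 5.95
eef_pos: [532.9, -91.6, 72.5]
eef_rot: [3.142, -0.0, 0.031]
wrist_force: [-0.3, 0.2, -0.1]
finger_gap: 19.8
```

```bash
python3 - <<'E'
from h import *
im,c=snap("wrist","w7");s=read_state();print(s["eef_pos"],s["wrist_force"],s["finger_gap"])
b,cs=snap("side","side7")
A=cv2.resize(im[180:320,190:390],None,fx=3.5,fy=3.5,interpolation=cv2.INTER_CUBIC)
B=cv2.resize(b[185:265,312:412],None,fx=4,fy=4,interpolation=cv2.INTER_CUBIC)
cv2.imwrite("pics/w7z.png",A[:,:,::-1]);cv2.imwrite("pics/s7z.png",B[:,:,::-1])
E
```

```text
[532.90309593 -91.5360878   72.46907475] [1.02938034 0.65354689 0.74998905] 16.02666297519174
```

View pics/w7z.png

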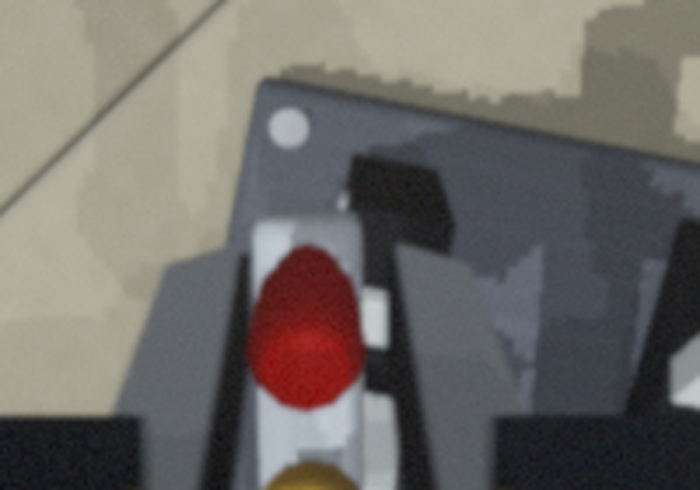

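View pics/s7z.png

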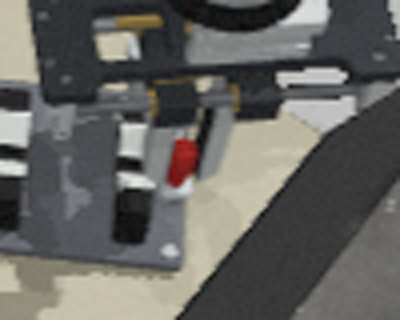

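Emit:
carry_out(series=[{"delta_pos": [-1.6, 15, 0], "turn": [0, 0, 0.17], "hand": 0}, {"delta_pos": [-6, 30, 0], "turn": [0, 0, 0.34], "hand": 0}, {"delta_pos": [-12, 44, 0], "turn": [0, 0, 0.51], "hand": 0}, {"delta_pos": [-21, 56.5, 0], "turn": [0, 0, 0.68], "hand": 0}, {"delta_pos": [-32, 67.5, 0], "turn": [0, 0, 0.85], "hand": 0}, {"delta_pos": [-45, 76, 0], "turn": [0, 0, 1.02], "hand": 0}, {"delta_pos": [-58.5, 83, 0], "turn": [0, 0, 1.19], "hand": 0}, {"delta_pos": [-73.5, 87, 0], "turn": [0, 0, 1.36], "hand": 0}], squeeze=8)

```text
clock: 7.05
eef_pos: [458.9, -5.1, 72.4]
eef_rot: [3.141, 0.001, 1.397]
wrist_force: [-0.8, -11.4, -0.0]
finger_gap: 15.7
```

Emit:
carry_out(series=[{"delta_pos": [-4, 0.5, 0], "turn": [0, 0, 0.04], "hand": 0}, {"delta_pos": [-4, 0.5, 0], "turn": [0, 0, 0.04], "hand": 0}])

```text
clock: 7.3
eef_pos: [457.2, -4.8, 72.8]
eef_rot: [3.136, 0.001, 1.431]
wrist_force: [16.2, -5.8, -10.4]
finger_gap: 18.0
```

```bash
python3 - <<'E'
from h import *
s=read_state();print(s["clock"],s["eef_pos"],s["eef_rot"],s["wrist_force"],s["finger_gap"])
b,cs=snap("side","side8");a,ct=snap("top","top8")
B=cv2.resize(b[130:270,270:450],None,fx=4,fy=4,interpolation=cv2.INTER_CUBIC)
cv2.imwrite("pics/s8z.png",B[:,:,::-1])
E
```

```text
7.3 [457.18494966  -4.7705785   72.81296436] [3.13623100e+00 5.43833490e-04 1.43131546e+00] [ 16.17890588  -5.84382746 -10.35759091] 18.004594889206967
```

View pics/s8z.png

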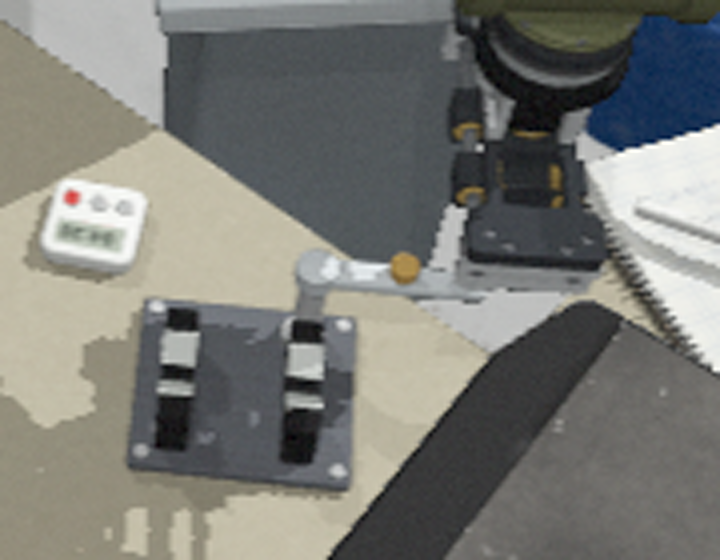

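Emit:
carry_out(series=[{"delta_pos": [2, 0, 0], "turn": [0, 0, 0], "hand": 0.5}, {"delta_pos": [2, 0, 0], "turn": [0, 0, 0], "hand": 0.5}, {"delta_pos": [2, 0, 30], "turn": [0, 0, 0], "hand": 0.5}, {"delta_pos": [2, 0, 80], "turn": [0, 0, 0], "hand": 0.7}, {"delta_pos": [5, -30, 130], "turn": [0, 0, -0.15], "hand": 1}, {"delta_pos": [12, -80, 140], "turn": [0, 0, -0.33], "hand": 1}, {"delta_pos": [20, -130, 140], "turn": [0, 0, -0.51], "hand": 1}, {"delta_pos": [28, -180, 140], "turn": [0, 0, -0.69], "hand": 1}])

```text
clock: 8.4
eef_pos: [483.2, -185.6, 212.6]
eef_rot: [3.141, -0.0, 0.735]
wrist_force: [0.8, -0.0, 1.1]
finger_gap: 92.3
```

Emit:
carry_out(series=[{"delta_pos": [0, -50, 0], "turn": [0, 0, -0.18], "hand": 1}, {"delta_pos": [0, -100, 0], "turn": [0, 0, -0.36], "hand": 1}, {"delta_pos": [0, -150, 0], "turn": [0, 0, -0.36], "hand": 1}, {"delta_pos": [0, -190, 0], "turn": [0, 0, -0.36], "hand": 1}, {"delta_pos": [0, -190, 0], "turn": [0, 0, -0.36], "hand": 1}])

```text
clock: 9.02
eef_pos: [482.5, -376.0, 211.4]
eef_rot: [-3.14, 0.001, 0.378]
wrist_force: [0.2, -0.3, 0.0]
finger_gap: 94.0
```

```bash
python3 - <<'E'
from h import *
im,c=snap("wrist","w9");s=read_state();print(s["clock"],s["eef_pos"],s["eef_rot"],s["wrist_force"],s["finger_gap"])
E
```

```text
9.075 [ 482.87929672 -374.49772338  211.65462259] [-3.14035732e+00  4.78568898e-04  3.79432968e-01] [1.00069125 0.0556798  0.35215029] 93.64681258014939
```

View pics/w9.png

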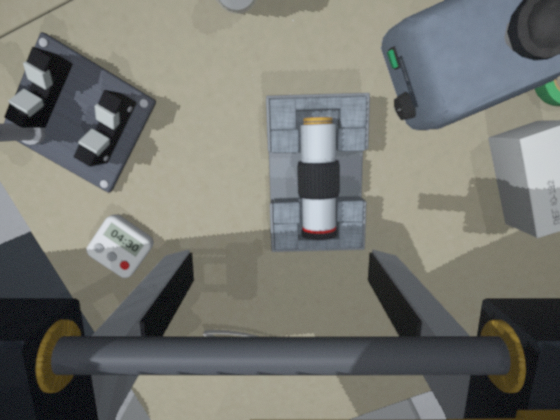

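```bash
python3 - <<'E'
from h import *
np.set_printoptions(precision=1,suppress=True)
im,c=load("w9")
A=cv2.resize(im[85:255,255:380],None,fx=3.5,fy=3.5,interpolation=cv2.INTER_CUBIC);cv2.imwrite("pics/w9z.png",A[:,:,::-1])
A=cv2.resize(im[20:200,0:170],None,fx=3.3,fy=3.3,interpolation=cv2.INTER_CUBIC);cv2.imwrite("pics/w9m.png",A[:,:,::-1])
g=cv2.cvtColor(im,cv2.COLOR_RGB2GRAY).astype(int)
for v in(130,140,150,160,170,180,190,200,210,220,228):
    print(v,g[v,290:348:2])
E
```

```text
130 [125 127 133 128  98 118 167 186 193 204 208 213 214 216 213 211 206 201
 192 183 173 151 127  83  83 108 127 145 143]
140 [150 149 144 142 107 112 165 186 193 203 209 213 215 216 213 211 206 201
 193 184 172 150 126  79  97 115 120 141 144]
150 [154 148 146 144 104 108 163 187 195 204 211 213 216 216 215 211 204 200
 192 183 172 152 126  98  95 103 114 123 123]
160 [141 131 132 131 122 113 153 178 187 196 202 205 205 207 203 200 193 185
 174 169 156 128  99  72  89 114 114 115 116]
170 [143 142 134 119  64  52  56  54  59  58  54  58  55  60  55  58  53  58
  49  57  47  52  50  50  53 102 117 115 116]
180 [131 130 131 123  71  49  53  50  52  51  56  60  57  59  52  57  51  54
  50  55  50  46  51  53  53  93 102 100 100]
190 [129 128 130 124  72  54  53  55  52  54  57  56  55  58  56  56  51  55
  50  54  48  51  49  53  53  91 103 102 102]
200 [ 71  72  73  72  88  96 130 171 186 188 190 185 187 188 184 181 178 174
 173 170 160 145 120  77  72  74  77  85  83]
210 [144 148 146 146 133  92 128 178 194 203 211 213 213 213 213 210 201 193
 184 175 165 145 121  81 107 119 123 143 150]
220 [146 152 145 147 135  92 117 176 194 202 211 211 213 211 212 208 201 193
 182 175 162 143 121  84 104 106 117 133 139]
228 [150 151 150 136  93  90  77 122 170 194 205 209 211 211 209 204 197 185
 170 165 150 118  78  54  69 101 109 110 110]
```

View pics/w9z.png

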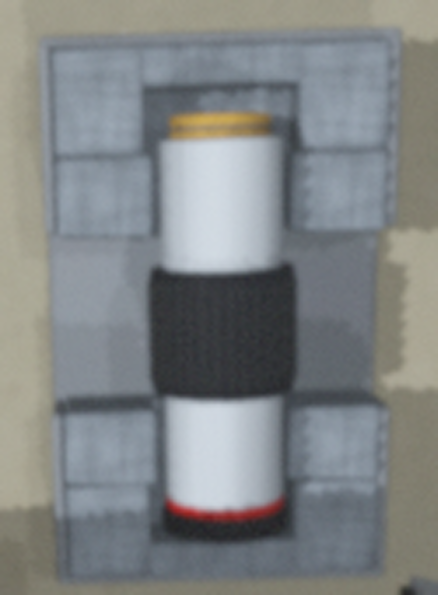

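View pics/w9m.png

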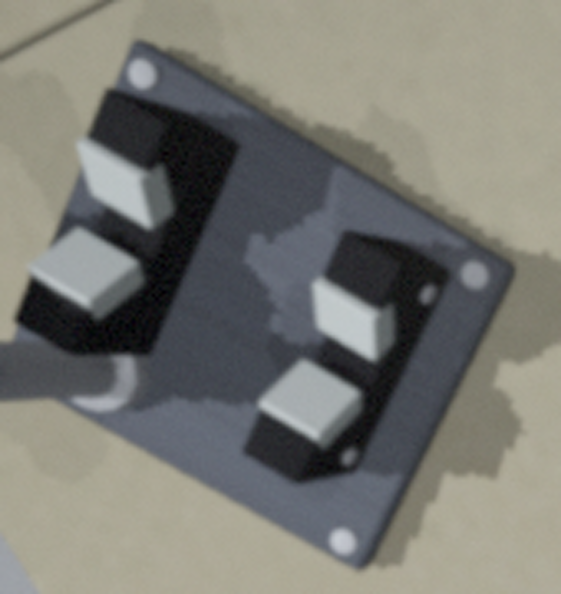

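```bash
python3 - <<'E'
from h import *
np.set_printoptions(precision=1,suppress=True)
im,c=load("w9")
a=im.astype(int);br=a.min(2)
def edges(v):
    g=br[v].astype(float)
    return g
P=[]
for v in list(range(130,156))+list(range(206,224)):
    g=br[v,295:345].astype(float);ix=np.where(g>112)[0]
    # subpixel threshold crossing at 130 around contiguous run through 318
    i=23
    while g[i]>130:i-=1
    l=i+(130-g[i])/(g[i+1]-g[i]);i=23
    while g[i]>130:i+=1
    r=i-(130-g[i])/(g[i-1]-g[i]);P.append((v,295+(l+r)/2,r-l))
P=np.array(P);print(P[::6])
W=np.array([onz(c,u,v,40)[:2] for v,u,_ in P])
d=cv2.fitLine(W.astype(np.float32),cv2.DIST_HUBER,0,.01,.01).ravel();d=d*np.sign(d[0]);print("axis dir yaw",np.arctan2(d[1],d[0]),d)
for v in(160.7,198.7,179.7):print("ring z60",onz(c,318.7,v,60), "z62",onz(c,318.7,v,62))
print("front end",onz(c,319.3,85+535/3.5-.4,40+10),"rear",onz(c,318,85+113/3.5-.4,53))
for v in(165,175,185,195):
    g=br[v,285:350];ix=np.where(g<70)[0]+285;print(ix.min(),ix.max())
L=[onz(c,u,v,z) for u,v,z in[(268.5,96,36),(368.5,95,36),(271,249,36),(364,249,36)]]
print(np.array(L),np.mean(L,0))
_,ct=load("top0");t=lambda x,y:(180+x/3.6-.4,140+y/3.6-.4)
print("tri ring top", tri(ray(c,318.7,179.5),ray(ct,*t(617,171))), )
# mount screws
m=lambda x,y:(x/3.3-.35,20+y/3.3-.35)
for p in[(474,275),(343,541),(142,73)]:print("screw",onz(c,*m(*p),12))
E
```

```text
[[130.  317.   32.8]
 [136.  317.1  32.6]
 [142.  317.2  32.8]
 [148.  317.1  32.4]
 [154.  316.7  33. ]
 [210.  317.6  30.6]
 [216.  317.8  30.6]
 [222.  317.7  30.2]]
axis dir yaw 0.41156757 [   0.9    0.4  531.4 -397.2]
ring z60 [ 532.6 -396.2   60. ] z62 [ 532.7 -395.9   62. ]
ring z60 [ 497.  -411.4   60. ] z62 [ 497.2 -411.1   62. ]
ring z60 [ 515.  -403.7   60. ] z62 [ 515.2 -403.4   62. ]
front end [ 456.3 -430.7   50. ] rear [ 571.6 -379.5   53. ]
298 338
298 338
298 339
299 338
[[ 572.8 -325.8   36. ]
 [ 611.5 -420.4   36. ]
 [ 419.9 -388.2   36. ]
 [ 458.9 -486.5   36. ]] [ 515.8 -405.2   36. ]
tri ring top (array([ 513.6, -406.6,   44.6]), [0.6, 0.6])
screw [ 517.2 -199.7   12. ]
screw [ 414.5 -181.8   12. ]
screw [537.6 -82.9  12. ]
```

Emit:
carry_out(series=[{"delta_pos": [16, -15, -30], "turn": [0, 0, 0.02], "hand": 1}, {"delta_pos": [31, -30, -70], "turn": [0, 0, 0.02], "hand": 0.95}, {"delta_pos": [31, -30, -120], "turn": [0, 0, 0.02], "hand": 0.9}, {"delta_pos": [31, -30, -150], "turn": [0, 0, 0.02], "hand": 0.85}, {"delta_pos": [31, -30, -165], "turn": [0, 0, 0.02], "hand": 0.85}, {"delta_pos": [31, -30, -165], "turn": [0, 0, 0.02], "hand": 0.85}])

```text
clock: 9.82
eef_pos: [514.5, -403.4, 47.4]
eef_rot: [-3.141, 0.0, 0.401]
wrist_force: [0.2, 0.9, -0.0]
finger_gap: 80.1
```

```bash
python3 - <<'E'
from h import *
im,c=snap("wrist","w10");s=read_state();print(s["clock"],s["eef_pos"],s["eef_rot"],s["wrist_force"],s["finger_gap"])
b,cs=snap("side","side10")
B=cv2.resize(b[170:300,160:290],None,fx=4.6,fy=4.6,interpolation=cv2.INTER_CUBIC)
cv2.imwrite("pics/s10z.png",B[:,:,::-1])
E
```

```text
9.875 [ 514.82750681 -403.93623297   48.48404608] [ 3.14060840e+00 -5.25992911e-04  4.01278966e-01] [-0.34654133 -0.74647405  0.27918652] 79.98750513161319
```

View pics/w10.png

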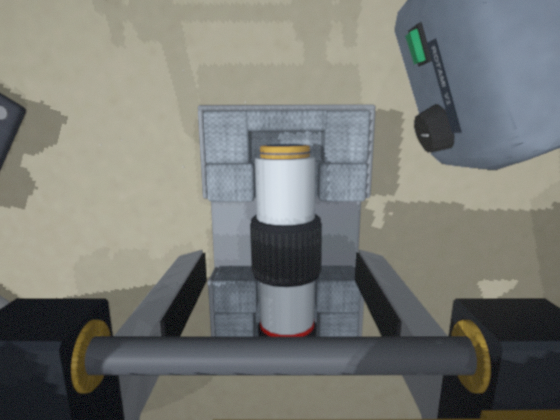

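View pics/s10z.png

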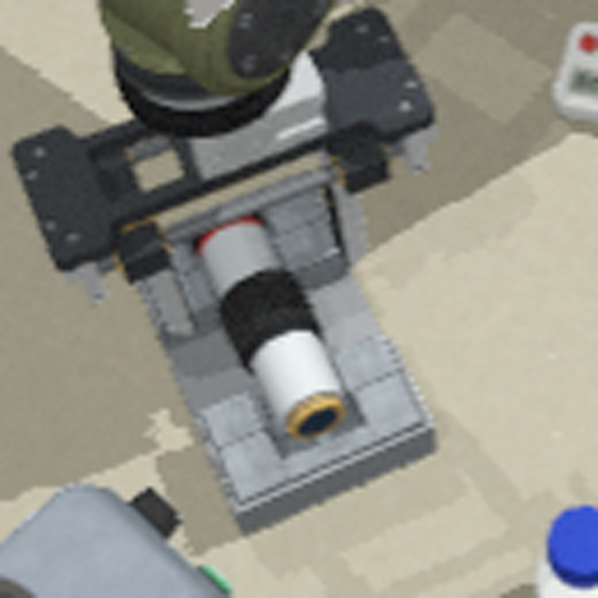

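```bash
python3 - <<'E'
from h import *
np.set_printoptions(precision=1,suppress=True)
im,c=load("w10");_,cs=load("side10");br=im.min(2)
for v in(235,248,260):
    ix=np.where(br[v,230:345]<70)[0]+230;print(v,ix.min(),ix.max())
for v in(216,281):print("ring edge z60",onz(c,286.3,v,60))
print("ring c z40",onz(c,286.3,248,40),"z60",onz(c,286.3,248.5,60))
# finger tips: wrist left (205,253) right (357,253); side: left tip (187,335) right tip (355,272)
z=lambda x,y:(160+x/4.6-.4,170+y/4.6-.4)
print("tipA",tri(ray(c,206,253),ray(cs,*z(355,268))),"tipB",tri(ray(c,356,253),ray(cs,*z(183,333))))
print(tri(ray(c,286.3,248.5),ray(cs,*z(272,312))))
for p in ([285.2,175],[287.5,300]):print(onz(c,*p,40))
E
```

```text
235 251 320
248 251 321
260 252 321
ring edge z60 [ 536.8 -396.7   60. ]
ring edge z60 [ 500.1 -412.4   60. ]
ring c z40 [ 512.9 -407.3   40. ] z60 [ 518.9 -404.4   60. ]
tipA (array([ 501.6, -362.4,   70. ]), [0.8, 0.8]) tipB (array([ 530.9, -445.6,   61.3]), [3.3, 3.3])
(array([ 519.4, -404.3,   61.6]), [0.1, 0.1])
[ 555.6 -388.2   40. ]
[ 479.6 -422.4   40. ]
```

Emit:
carry_out(series=[{"delta_pos": [3.5, -2, -15], "turn": [0, 0, 0.01], "hand": 0.85}, {"delta_pos": [3.5, -2, -30], "turn": [0, 0, 0.01], "hand": 0.85}, {"delta_pos": [3.5, -2, -42], "turn": [0, 0, 0.01], "hand": 0.85}, {"delta_pos": [3.5, -2, -50], "turn": [0, 0, 0.01], "hand": 0.85}, {"delta_pos": [3.5, -2, -54], "turn": [0, 0, 0.01], "hand": 0.85}, {"delta_pos": [3.5, -2, -54], "turn": [0, 0, 0.01], "hand": 0.85}], squeeze=25)

```text
clock: 10.68
eef_pos: [517.8, -406.1, -6.7]
eef_rot: [-3.142, 0.0, 0.411]
wrist_force: [-0.3, 0.0, -0.2]
finger_gap: 80.2
```

```bash
python3 - <<'E'
from h import *
im,c=snap("wrist","w11");s=read_state();print(s["clock"],s["eef_pos"],s["eef_rot"],s["wrist_force"],s["finger_gap"])
b,cs=snap("side","side11")
B=cv2.resize(b[170:300,160:290],None,fx=4.6,fy=4.6,interpolation=cv2.INTER_CUBIC)
cv2.imwrite("pics/s11z.png",B[:,:,::-1])
E
```

```text
10.725 [ 517.93477805 -406.20785366   -6.39390651] [ 3.14128269e+00 -2.05081315e-04  4.10712052e-01] [ 0.25817489  0.88552011 -0.33506455] 79.85611199657079
```

View pics/w11.png

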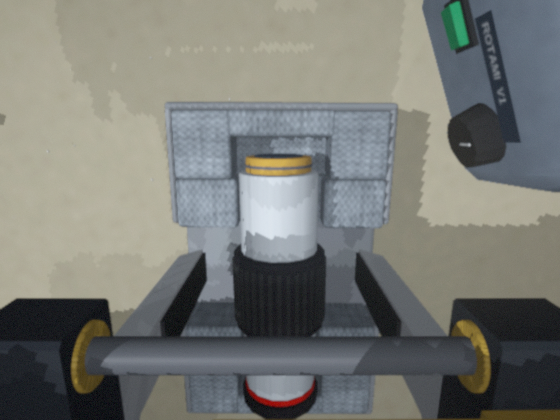

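View pics/s11z.png

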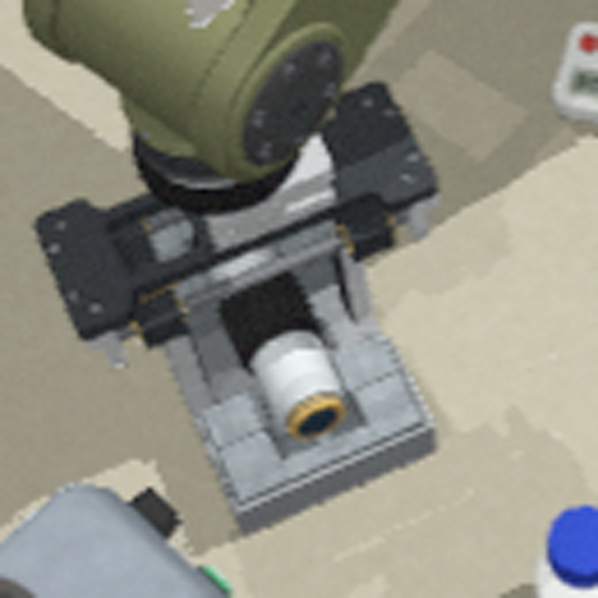

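Emit:
carry_out(series=[{"delta_pos": [0, 0, 0], "turn": [0, 0, 0], "hand": 0.3}, {"delta_pos": [0, 0, 0], "turn": [0, 0, 0], "hand": 0.3}, {"delta_pos": [0, 0, 0], "turn": [0, 0, 0], "hand": 0.3}, {"delta_pos": [0, 0, 0], "turn": [0, 0, 0], "hand": 0.3}, {"delta_pos": [0, 0, 0], "turn": [0, 0, 0], "hand": 0.3}], squeeze=25)

```text
clock: 11.4
eef_pos: [517.8, -406.1, -6.6]
eef_rot: [-3.142, -0.0, 0.411]
wrist_force: [-0.2, 0.5, 0.6]
finger_gap: 43.4
```

```bash
python3 - <<'E'
from h import *
im,c=snap("wrist","w12");s=read_state();print(s["clock"],s["eef_pos"],s["eef_rot"],s["wrist_force"],s["finger_gap"])
for z in(20,40,60):print(z,proj(c,[517.9,-406.2,z]))
E
```

```text
11.45 [ 517.79121767 -406.05705609   -6.66385033] [-3.14146131e+00  6.95269617e-07  4.10740630e-01] [0.08699229 1.1608552  0.22885796] 43.21327158760121
20 [282.14519219 263.41502291]
40 [282.32349904 278.5239512 ]
60 [282.54583478 297.37000665]
```

View pics/w12.png

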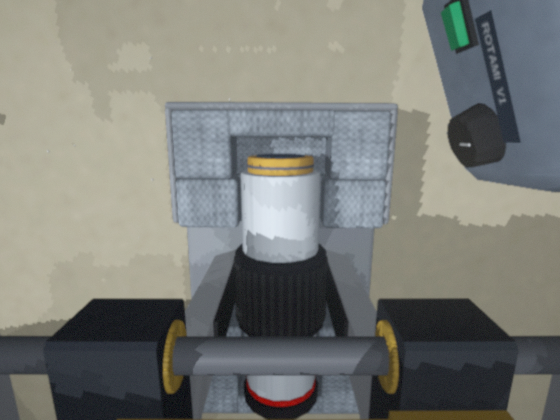

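Emit:
carry_out(series=[{"delta_pos": [0, 0, 8], "turn": [0, 0, 0], "hand": 0.3}, {"delta_pos": [0, 0, 20], "turn": [0, 0, 0], "hand": 0.3}, {"delta_pos": [0, 0, 20], "turn": [0, 0, 0], "hand": 0.3}, {"delta_pos": [0, 0, 20], "turn": [0, 0, 0], "hand": 0.3}], squeeze=30)

```text
clock: 11.95
eef_pos: [517.7, -406.1, 13.3]
eef_rot: [-3.142, 0.0, 0.411]
wrist_force: [0.4, 0.4, -2.9]
finger_gap: 43.5
```

```bash
python3 - <<'E'
from h import *
im,c=snap("wrist","w13");s=read_state();print(s["clock"],s["eef_pos"],s["eef_rot"],s["wrist_force"],s["moment"],s["finger_gap"])
E
```

```text
12.0 [ 517.64168316 -405.95468401   13.05662088] [-3.14112870e+00  2.09058418e-04  4.10793666e-01] [-0.28694957  0.1817364  -3.99839099] [-0.02765432  0.10247943 -0.04115644] 43.2549206358133
```

View pics/w13.png

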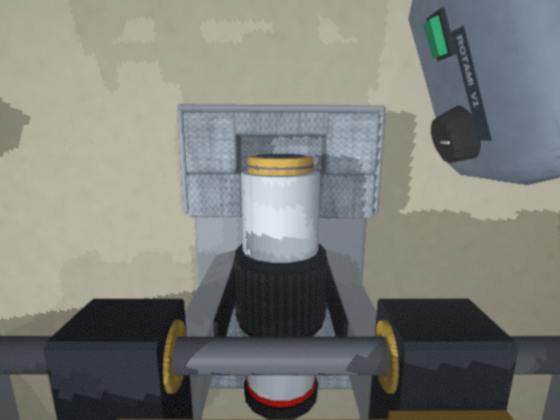

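Emit:
carry_out(series=[{"delta_pos": [0, 0, 40], "turn": [0, 0, 0], "hand": 0.3}, {"delta_pos": [0, 0, 85], "turn": [0, 0, 0.15], "hand": 0.3}, {"delta_pos": [-10, 32, 95], "turn": [0, 0, 0.32], "hand": 0.3}, {"delta_pos": [-22, 66, 95], "turn": [0, 0, 0.49], "hand": 0.3}, {"delta_pos": [-34, 100, 95], "turn": [0, 0, 0.66], "hand": 0.3}, {"delta_pos": [-44, 132, 95], "turn": [0, 0, 0.83], "hand": 0.3}, {"delta_pos": [-52, 159, 95], "turn": [0, 0, 0.99], "hand": 0.3}, {"delta_pos": [-52, 159, 95], "turn": [0, 0, 0.99], "hand": 0.3}])

```text
clock: 13.0
eef_pos: [465.6, -245.9, 108.4]
eef_rot: [-3.141, -0.0, 1.403]
wrist_force: [0.7, 0.1, -3.3]
finger_gap: 43.5
```

```bash
python3 - <<'E'
from h import *
camera("top")
im,c=snap("wrist","w14");s=read_state();print(s["clock"],s["eef_pos"],s["eef_rot"],s["wrist_force"],s["finger_gap"])
A=cv2.resize(im[60:250,180:380],None,fx=4,fy=4,interpolation=cv2.INTER_CUBIC)[:600];cv2.imwrite("pics/w14z.png",A[:,:,::-1])
E
```

```text
13.1 [ 466.0492584  -247.43983522  108.45750457] [3.14124818e+00 2.72049874e-04 1.39878700e+00] [-0.04526272 -0.44048556 -2.71250516] 43.320726277044706
```

View pics/w14.png

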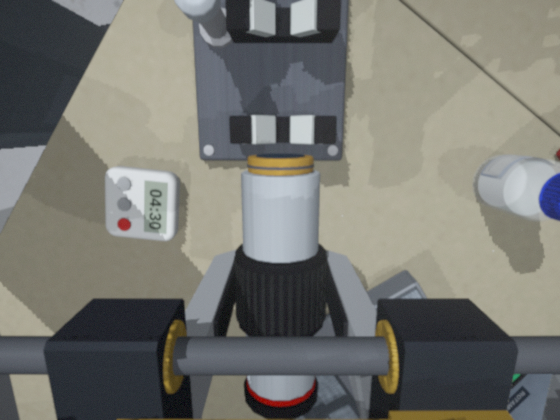

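View pics/w14z.png

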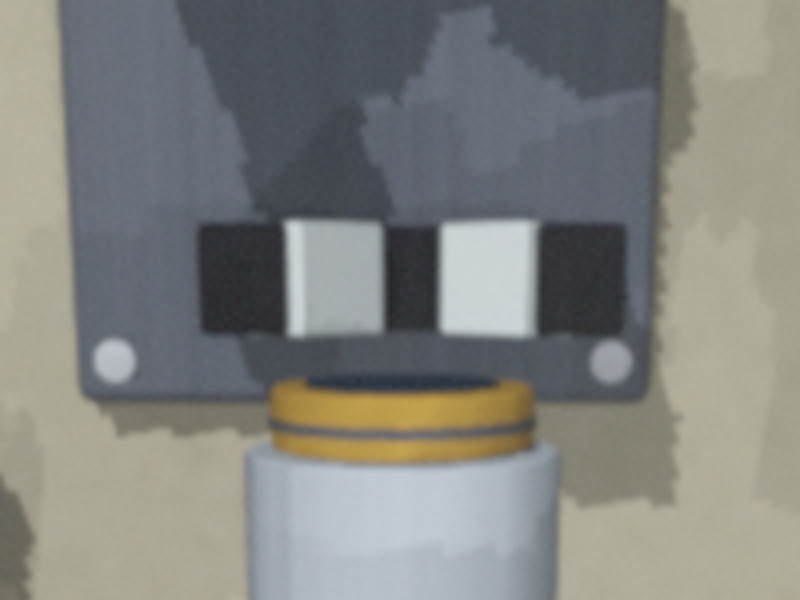

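```bash
python3 - <<'E'
from h import *
np.set_printoptions(precision=1,suppress=True)
im,c=load("w14");s=read_state();print(s["eef_pos"])
f=lambda x,y:(180+x/4-.4,60+y/4-.4)
L=onz(c,*f(200,280),53);R=onz(c,*f(626,280),53);print("front rest",L,R,(L+R)/2,np.linalg.norm(L-R))
for y in(224,332):print("rest edge x",onz(c,*f(412,y),53))
A=onz(c,*f(285,280),53-0);print("seat outer",A,onz(c,*f(538,280),53),"in",onz(c,*f(384,280),40),onz(c,*f(440,280),40))
e=(R-L);print("mount yaw",np.arctan2(-e[0],e[1])+np.pi/2-0 , np.arctan2(e[1],e[0]))
g=im.min(2)
for v in(15,22,30):print(v,g[v,215:350:3])
# lens axis: barrel at v
for y in(480,560):
    print("lens axis z159",onz(c,*f(401.5,y),158.5))
p=onz(c,*f(403.5,410),158.5);print("rear end",p)
for q in([279.8,300],[280,395]):print(q,onz(c,*q,158.5))
S=[onz(c,*f(114,360),12),onz(c,*f(611,360),12)];print("screws",S,np.arctan2(*(S[1]-S[0])[[1,0]]))
E
python3 - <<'E'
import cv2,numpy as np
im=np.load("pics/w14.npy");A=cv2.resize(im[0:60,180:380],None,fx=4,fy=4,interpolation=cv2.INTER_CUBIC);cv2.imwrite("pics/w14r.png",A[:,:,::-1])
A=cv2.resize(im[150:420,180:380],None,fx=2.2,fy=2.2);cv2.imwrite("pics/w14l.png",A[:,:,::-1])
E
```

```text
[ 466.  -247.4  108.5]
front rest [ 441.4 -170.6   53. ] [ 516.9 -183.6   53. ] [ 479.1 -177.1   53. ] 76.62807197439564
rest edge x [ 480.6 -167.5   53. ]
rest edge x [ 477.4 -186.1   53. ]
seat outer [ 456.4 -173.2   53. ] [ 501.3 -180.9   53. ] in [ 473.8 -176.3   40. ] [ 484.2 -178.1   40. ]
mount yaw -0.17095014824926769 -0.1709501482492677
15 [ 84  79  80 108  41  42  40  42  39  42  39  55 193 172 161 160 160 161
 160 159  96  45  49  51  50 112 196 197 198 198 197 197 197 172  70  57
  51  49  52  49  50  49  85  92  83]
22 [ 82  84  80  73  43  45  43  40  41  44  47  52 191 173 161 161 162 162
 160 160  98  43  46  50  48 115 197 197 197 196 198 198 198 172  67  54
  49  48  49  54  51  46  89  94  83]
30 [ 84  83  81  74  48  35  35  31  31  35  35  63 127 110 129 147 155 160
 160 161 102  45  47  52  47 124 197 198 198 194 183 157 126 117  75  40
  38  38  34  38  37  49  90  98  89]
lens axis z159 [ 473.6 -197.3  158.5]
lens axis z159 [ 472.1 -206.3  158.5]
rear end [ 475.2 -189.7  158.5]
[279.8, 300] [ 463.5 -255.6  158.5]
[280, 395] [ 454.1 -310.1  158.5]
screws [array([ 414.5, -182.8,   12. ]), array([ 517.7, -200.7,   12. ])] -0.17111294155232398
```

View pics/w14r.png

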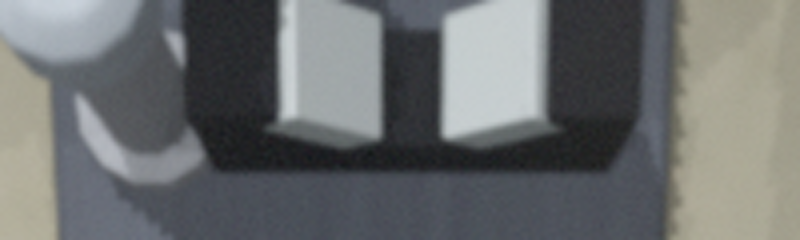

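View pics/w14l.png

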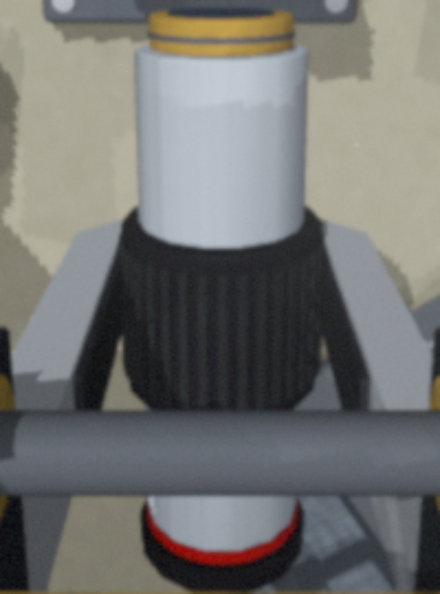

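```bash
python3 - <<'E'
from h import *
np.set_printoptions(precision=1,suppress=True)
im,c=load("w14")
a=onz(c,280,150+232/2.2,176);b=onz(c,280,150+412/2.2,175);print(a,b,(a+b)/2,np.linalg.norm(a-b))
# barrel/ring rear step: barrel visible ends at v=150+245/2.2 on barrel top z=173
a2=onz(c,280,150+247/2.2,173);print(a2)
e=np.array([.17,.985]);print("centre from rear ring edge",a2[:2]-19*e)
r=onz(c,280.5,60+380/4,168);print("rear",r,"centre",r[:2]-63*e)
E
```

```text
[ 468.6 -226.4  176. ] [ 461.9 -265.5  175. ] [ 465.3 -246.   175.5] 39.63053997116927
[ 467.9 -230.6  173. ]
centre from rear ring edge [ 464.7 -249.3]
rear [ 475.8 -185.9  168. ] centre [ 465.1 -248. ]
```

Emit:
carry_out(series=[{"delta_pos": [9, 50, 0], "turn": [0, 0, 0], "hand": 0.3}, {"delta_pos": [18, 95, 0], "turn": [0, 0, 0], "hand": 0.3}, {"delta_pos": [20.5, 108, -15], "turn": [0, 0, 0], "hand": 0.3}, {"delta_pos": [20.5, 108, -40], "turn": [0, 0, 0], "hand": 0.3}, {"delta_pos": [20.5, 108, -65], "turn": [0, 0, 0], "hand": 0.3}, {"delta_pos": [20.5, 108, -75], "turn": [0, 0, 0], "hand": 0.3}, {"delta_pos": [20.5, 108, -75], "turn": [0, 0, 0], "hand": 0.3}])

```text
clock: 13.98
eef_pos: [486.1, -139.6, 32.9]
eef_rot: [-3.14, -0.0, 1.4]
wrist_force: [0.1, -0.1, -1.4]
finger_gap: 43.1
```

```bash
python3 - <<'E'
from h import *
im,c=snap("wrist","w15");s=read_state();print(s["clock"],s["eef_pos"],s["eef_rot"],s["wrist_force"],s["finger_gap"])
b,cs=snap("side","side15")
B=cv2.resize(b[150:270,270:410],None,fx=5,fy=5,interpolation=cv2.INTER_CUBIC)
cv2.imwrite("pics/s15z.png",B[:,:,::-1])
E
```

```text
14.025 [ 486.56762625 -139.65117893   33.62551464] [3.14139169e+00 1.39832323e-04 1.39986954e+00] [ 0.39324038 -0.14700668 -1.64328731] 43.60233927873412
```

View pics/w15.png

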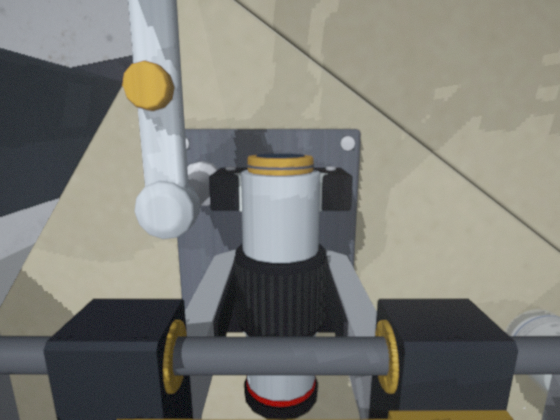

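View pics/s15z.png

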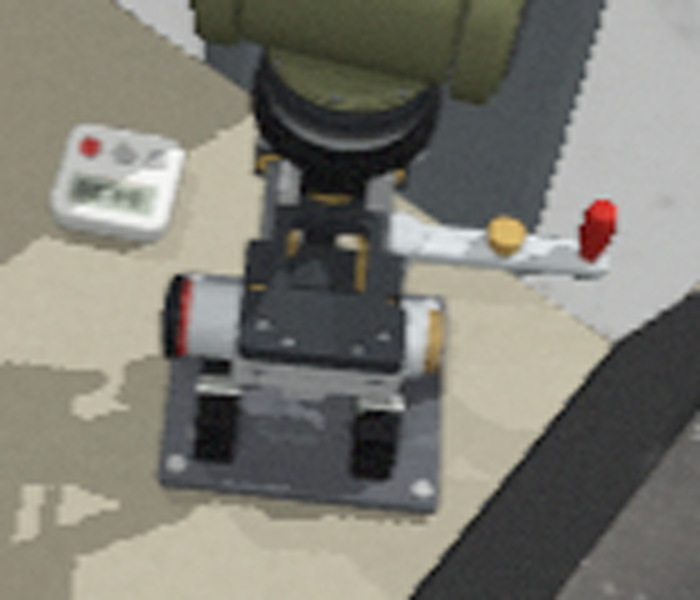

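Emit:
carry_out(series=[{"delta_pos": [0, 0, -8], "turn": [0, 0, 0], "hand": 0.3}, {"delta_pos": [0, 0, -14], "turn": [0, 0, 0], "hand": 0.3}, {"delta_pos": [0, 0, -18], "turn": [0, 0, 0], "hand": 0.3}, {"delta_pos": [0, 0, -18], "turn": [0, 0, 0], "hand": 0.3}, {"delta_pos": [0, 0, -18], "turn": [0, 0, 0], "hand": 0.3}])

```text
clock: 14.7
eef_pos: [486.4, -139.1, 15.5]
eef_rot: [3.141, 0.0, 1.401]
wrist_force: [-0.3, 0.1, -3.0]
finger_gap: 43.2
```

Emit:
carry_out(series=[{"delta_pos": [0, 0, -1.5], "turn": [0, 0, 0], "hand": 0.3}, {"delta_pos": [0, 0, -3], "turn": [0, 0, 0], "hand": 0.3}, {"delta_pos": [0, 0, -3], "turn": [0, 0, 0], "hand": 0.3}])

```text
clock: 15.08
eef_pos: [486.3, -139.1, 12.2]
eef_rot: [-3.141, -0.0, 1.401]
wrist_force: [0.4, -0.3, -2.9]
finger_gap: 43.5
```

```bash
cat > st.py <<'E'
from h import *
np.set_printoptions(precision=2,suppress=True)
F=[];M=[]
import sys
for i in range(int(sys.argv[1]) if len(sys.argv)>1 else 6):
    camera("side");s=read_state();F.append(s["wrist_force"]);M.append(s["moment"])
print(s["clock"],s["eef_pos"],s["eef_rot"],"F",np.mean(F,0),"sd",np.std(F,0),"M",np.mean(M,0),s["finger_gap"])
E
python3 st.py
```

```text
15.375 [ 486.32 -139.09   12.37] [ 3.14 -0.    1.4 ] F [ 0.05  0.21 -2.71] sd [0.76 0.39 0.43] M [-0.05  0.08  0.02] 43.535435941221266
```

Not in contact yet (force still the lens's weight, 2.7 N). Going on down in small steps.

Emit:
carry_out(series=[{"delta_pos": [0, 0, -1], "turn": [0, 0, 0], "hand": 0.3}, {"delta_pos": [0, 0, -1], "turn": [0, 0, 0], "hand": 0.3}])

```text
clock: 15.62
eef_pos: [486.2, -139.1, 11.4]
eef_rot: [-3.141, 0.0, 1.401]
wrist_force: [-2.0, 1.4, -0.3]
finger_gap: 43.1
```

Emit:
carry_out(series=[{"delta_pos": [0, 0, -0.7], "turn": [0, 0, 0], "hand": 0.3}, {"delta_pos": [0, 0, -0.7], "turn": [0, 0, 0], "hand": 0.3}])

```text
clock: 15.88
eef_pos: [486.2, -139.1, 11.3]
eef_rot: [-3.141, 0.0, 1.401]
wrist_force: [-7.1, 1.7, 11.1]
finger_gap: 43.5
```

Emit:
carry_out(series=[{"delta_pos": [0, 0, -0.7], "turn": [0, 0, 0], "hand": 0.3}, {"delta_pos": [0, 0, -0.7], "turn": [0, 0, 0], "hand": 0.3}])

```text
clock: 16.12
eef_pos: [486.2, -139.1, 11.2]
eef_rot: [-3.142, 0.0, 1.401]
wrist_force: [-10.9, 2.5, 19.8]
finger_gap: 43.1
```

```bash
python3 st.py
```

```text
16.425 [ 486.24 -139.13   11.18] [-3.14  0.    1.4 ] F [-11.37   2.9   19.27] sd [0.22 0.49 0.18] M [ 0.44  2.06 -0.14] 43.31389004367961
```

Emit:
carry_out(series=[{"delta_pos": [-0.4, 0.1, 0.5], "turn": [0, 0, 0], "hand": 0.3}, {"delta_pos": [-0.7, 0.1, 0.5], "turn": [0, 0, 0], "hand": 0.3}, {"delta_pos": [-0.7, 0.1, 0.5], "turn": [0, 0, 0], "hand": 0.3}])

```text
clock: 16.8
eef_pos: [486.2, -139.1, 11.3]
eef_rot: [3.14, 0.0, 1.401]
wrist_force: [-3.6, 1.6, 8.5]
finger_gap: 43.4
```

```bash
python3 st.py
```

```text
17.1 [ 486.18 -139.14   11.26] [3.14 0.   1.4 ] F [-2.88  0.9   8.05] sd [0.47 0.47 0.26] M [ 0.13  0.54 -0.13] 43.137396251160084
```

Emit:
carry_out(series=[{"delta_pos": [-0.25, 0, -0.15], "turn": [0, 0, 0], "hand": 0.3}, {"delta_pos": [-0.25, 0, -0.15], "turn": [0, 0, 0], "hand": 0.3}, {"delta_pos": [-0.25, 0, -0.15], "turn": [0, 0, 0], "hand": 0.3}])

```text
clock: 17.48
eef_pos: [486.2, -139.1, 11.2]
eef_rot: [3.14, 0.0, 1.401]
wrist_force: [-2.2, 2.0, 9.7]
finger_gap: 43.5
```

```bash
python3 st.py; python3 - <<'E'
from h import *
im,c=snap("wrist","w16");b,cs=snap("side","side16");snap("top","top16")
B=cv2.resize(b[150:270,270:410],None,fx=5,fy=5,interpolation=cv2.INTER_CUBIC)
cv2.imwrite("pics/s16z.png",B[:,:,::-1])
E
```

```text
17.775 [ 486.2  -139.13   11.23] [3.14 0.   1.4 ] F [-2.06  1.6   8.49] sd [0.42 0.78 0.38] M [ 0.25  0.35 -0.15] 43.292710631879956
```

View pics/w16.png

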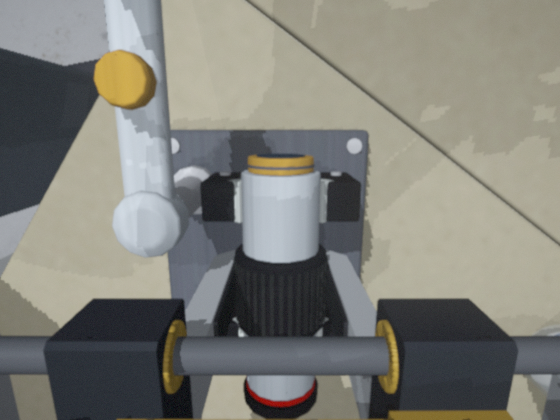

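View pics/s16z.png

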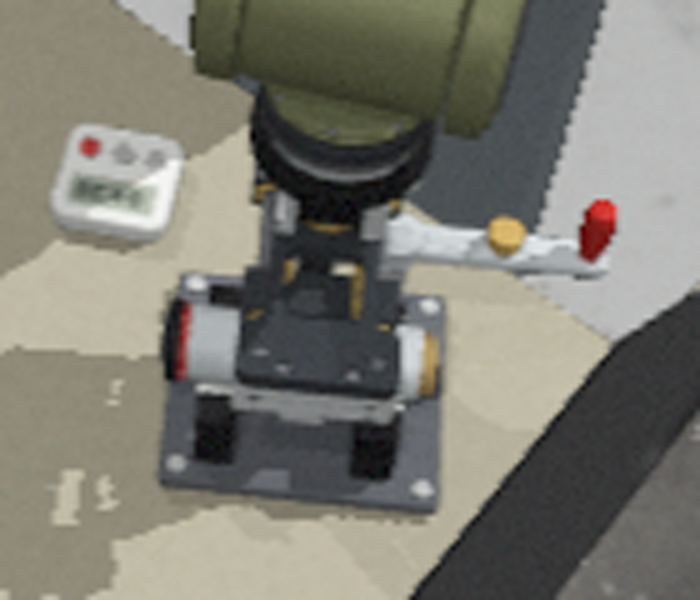

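View pics/top16.png

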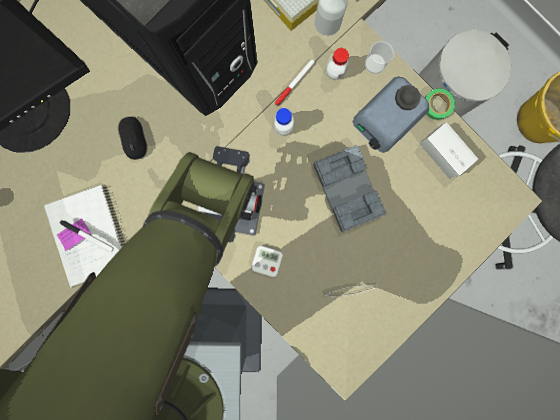

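Emit:
carry_out(series=[{"delta_pos": [-0.3, 0, -0.1], "turn": [0, 0, 0], "hand": 0.3}, {"delta_pos": [-0.3, 0, -0.1], "turn": [0, 0, 0], "hand": 0.3}, {"delta_pos": [-0.3, 0, -0.1], "turn": [0, 0, 0], "hand": 0.3}, {"delta_pos": [-0.3, 0, -0.1], "turn": [0, 0, 0], "hand": 0.3}])

```text
clock: 18.42
eef_pos: [486.2, -139.2, 11.2]
eef_rot: [3.139, 0.0, 1.401]
wrist_force: [0.3, 2.0, 8.2]
finger_gap: 43.6
```

```bash
python3 st.py 10
```

```text
18.925 [ 486.21 -139.16   11.23] [3.14 0.   1.4 ] F [0.27 2.1  8.05] sd [0.43 0.47 0.52] M [ 0.29  0.07 -0.16] 43.32875721659092
```

Emit:
carry_out(series=[{"delta_pos": [0, 0.15, -0.15], "turn": [0, 0, 0], "hand": 0.3}, {"delta_pos": [0, 0.15, -0.15], "turn": [0, 0, 0], "hand": 0.3}, {"delta_pos": [0, 0.15, -0.15], "turn": [0, 0, 0], "hand": 0.3}])

```text
clock: 19.3
eef_pos: [486.2, -139.1, 11.2]
eef_rot: [3.139, 0.0, 1.401]
wrist_force: [-0.7, 1.2, 10.0]
finger_gap: 43.2
```

```bash
python3 st.py 10
```

```text
19.8 [ 486.25 -139.14   11.24] [3.14 0.   1.4 ] F [-0.99  0.77  9.94] sd [0.43 0.41 0.53] M [ 0.13  0.22 -0.14] 43.33810499050261
```

```bash
python3 -c "
from cell import sign_off;print(sign_off())"
```

```text
the job is handed in; nothing more can be done
None
```

I opened the clamp arm to its stop, moved the lens from its case into the V and left it gripped and pressed down, then handed the job in at about 19.8 s. `sign_off` gives no verdict, so the result rests on my own checks.

**Clamp arm:** I pinched the red handle and swung it until it met the stop. The reaction there was about 16 N, with the handle about 80° from the world x axis and the mount's axis also at 80°. The last side picture shows the arm still open.

**Lens:** The ring sits in the gap between the rests with the red band facing away from the clamp arm. The tool's height puts the lens axis at about 57.8 mm (58 mm expected). Lens and mount axes agreed to within about 0.001 rad before lowering.

**Press:** The wrist reads 9.9 N down, with about 1 N sideways and 0.8 N along the V. Adding the lens's weight of about 2.7 N, I estimate 8 to 10 N on each side's seats. I could not measure the seat forces directly. The first contact was about 11 N off to one side, and I corrected it by small shifts.

**Bystanders:** In the last top picture, the timer, bottle and tweezers appear where they started.

**Disagreements:**
- **Finger length:** the fingertips are about 31 mm higher than the reported TCP implies. My first pinch closed above the handle without touching it, so I gripped lower from then on. A second fingertip check gave about 21 mm and was noisier.
- **V-mount base:** it is about 10 mm off-centre from the V, so I took the V's position from the rests.

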